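# Load the board tester and press its drawer into the push-push latch

## Task

Lay the carrier that holds the circuit board (not the empty one) gently and flat into the nest of the tester's open drawer and let go of it, then push the drawer in by its front until the push-push latch catches, and let go. Push steadily and by feel, never with more than about 20 N and without slamming, and check that the drawer stays in: if it springs back out, press it home again. Leave the empty carrier and the other things on the bench where they are.

Things in the scene. Friction and masses are not known exactly. Their poses are not given: they have to be found in the camera images.
- carrier_center (a point): Loaded carrier (loose, about 250 g): dark plate 76 (its x) x 110 (its y) x 8 mm with a green circuit board with chips and connectors in it and a bar across its middle. The point is 15 mm above the centre of its underside; z up. Board face 10 mm above the underside, clear of parts over 2 mm high within 33 mm of the bar; connectors beyond are 9 mm high. Fits the nest either way round.
- carrier_bar (a point): Centre of the loaded carrier's aluminium hold-down bar, its handle: 74 mm long along the carrier's x, 12 mm wide (y), 18 mm high (12 to 30 mm above the carrier's underside). The point is 21 mm above the underside, 6 mm above carrier_center.
- spare_center (a point): Middle of the empty carrier: same size and bar, but an empty dark recess and no board; the point is 15 mm above its underside. To be left alone. The two carriers change places from start to start.
- nest (a point): Nest centre on the drawer's tray floor, 56 mm above the bench; moves with the drawer. x points into the tester, z up. Takes the carrier with carrier x along nest x, 1.5 mm clearance each side, between rails 9 mm high whose sloping tops guide it in from 3 mm off. Seated, carrier_center is 15 mm above this point. The drawer front rises 36 mm above the floor, 45 mm to the -x side.
- push_face (a point): Centre of the outer face of the drawer's front, 70 mm above the bench. x points into the tester: push this way. The face is upright, flat, without a handle, 168 mm wide (y), from 48 to 92 mm above the bench. It stands 24 mm proud of the housing at joint value 0.
- tester: Grey bench-top board tester, fixed: housing 220 mm wide, 270 mm deep, 104 mm high, white top. Origin on the bench under the middle of its front edge; x points inwards, away from the robot. The drawer enters an opening in its front whose upper edge is 94 mm above the bench: a carrier not down in its nest strikes it. At the start the nest lies wholly outside.
- drawer (a joint): Drawer opening (m): 0.120 to 0.146 at the start, 0.150 fully out, 0 nominally latched. Slides with about 1 N friction and stays where left. The push-push latch inside is set differently on every unit: latched value anywhere from -0.010 to 0.010, not to be seen beforehand. If not caught, the drawer springs out to 0.019 or more. A latched drawer pressed as far again springs out too.
- latch_feel (a point): How the latch feels (point on the drawer front's top edge, middle): a spring meets the drawer 30 mm before the latched place; the push grows from 5 to about 10 N. It catches only after being pushed 4 mm past that place. From 5 mm past it a rubber buffer adds 6 N per mm, so a push that has risen to 14 to 17 N is enough. Let go: it comes back 4 to 6 mm and stays.
- parts_bin: Bystander, to be left where it is: open blue parts bin, 120 x 90 x 50 mm. Its origin is on the bench under it.
- spool: Bystander, to be left where it is: metal wire spool standing upright, 60 mm across, 46 mm high. Its origin is on the bench under it.
- screwdriver: Bystander, to be left where it is: screwdriver lying down.
- brush: Bystander, to be left where it is: small wooden brush lying down.
- flux: Bystander, to be left where it is: white closed bottle, 44 mm across, 70 mm high. Its origin is on the bench under it.
- heat_sink: Bystander, to be left where it is: small aluminium block, 50 x 40 x 20 mm. Its origin is on the bench under it.
Not all that is in view belongs to the job. Leave any pink or yellow look-alike of the part that bears carrier_center alone.

How it is judged:
On the way:
1. the loaded carrier lies flat in the nest of the open drawer, let go (x of carrier_center in the frame of nest between -0.004 and 0.004 m and y of carrier_center in the frame of nest between -0.004 and 0.004 m and z of carrier_center in the frame of nest between 0.012 and 0.018 m and angle between carrier_center's own z axis and vertical below 0.06 rad and angle between the x axis of carrier_center and the x axis of nest, either way round below 0.08 rad and value of joint drawer above 0.06 m and contact force between the fingers and carrier below 0.3 N), for 0.2 s.
At the end, for the whole second after the job is handed in: The drawer stays in by itself, at rest (joint within 13 mm of 0); the loaded carrier lies in its nest: within 4 mm of its centre each way, 12 to 18 mm above its floor, tilt under 0.06 rad, turned under 0.08 rad (either way round); the empty carrier is within 30 mm of its start (x of carrier_center in the frame of nest between -0.004 and 0.004 m and y of carrier_center in the frame of nest between -0.004 and 0.004 m and z of carrier_center in the frame of nest between 0.012 and 0.018 m and angle between carrier_center's own z axis and vertical below 0.06 rad and angle between the x axis of carrier_center and the x axis of nest, either way round below 0.08 rad and value of joint drawer between -0.013 and 0.013 m and velocity of joint drawer between -0.01 and 0.01 m/s and distance of spare_center from where it was at the start of the episode below 0.03 m); the robot touches nothing.
It fails at once if the robot presses on the tester or its drawer with more than 22 N (contact force between any of the fingers, the arm and tester above 22 N).
It fails at once if the carrier is forced against the drawer or housing with more than 40 N (contact force between carrier and tester above 40 N).
It fails at once if the drawer is slammed: pushed in faster than 0.5 m/s (velocity of joint drawer below -0.5 m/s).
It fails at once if the empty carrier or a bystander is shifted by more than 30 mm (distance of any of spare_center, parts_bin, spool, screwdriver, brush, flux, heat_sink from where it was at the start of the episode above 0.03 m).
It also fails if it takes over 58 s, if anything falls off the work surface, if the arm or the gripper's body presses on something with over 40 N, if the wrist force passes 120 N, or if a joint passes its speed limit or range.

## Robot

A 6-joint arm with a two-finger parallel gripper is mounted at the origin on the work surface. World frame = base frame: x ahead of the robot, y to its left, z up, the work surface at z = 0. Lengths are in m, angles in rad, forces in N, time in s.
With the tool pointing down it reaches from about 0.35 to 0.85 m from the base axis. Payload 8.1 kg.
Tool frame: the origin (TCP) lies on the centre line of the jaws, within the pads' length; the fingertips stand robot.tips_ahead ahead of it and the grasp point (between the pads) lies 8 mm behind it (robot.tips_ahead is the distance from the TCP to the fingertips, in m); z points along the fingers, y is the direction in which the jaws open and shut (so a half turn about z gives the same grasp; the last joint's range is limited). The gripper opens to 93 mm and grips with 3 to 60 N. Pads are 15 mm wide; open, the fingers measure 128 mm over their backs; the gripper's body (75 mm by 188 mm) begins 65 mm behind the grasp point.
Start: joints at [1.031, 0.13, 1.488, -0, 1.523, -0.085], TCP at [0.264, 0.539, 0.23] pointing down, gripper open.
Joint ranges: [-2.96, 2.96], [-0.89, 2.26], [0.02, 2.5], [-1.34, 4.48], [0, 2.73], [-2.66, 2.66]. Speed limits (rad/s): [2.39, 2.39, 2.79, 3.14, 3.14, 3.14].

## Interface

Orientations are given as a rotation vector (axis times angle).
In Python, from plant import monitor, eyes, job, robot gives the robot as it stands.
- The arm moves only by the tool servo_tool, never from a script. Its argument "plan" is a list that holds one entry, the list of rows, each a list of 7 numbers: the closure, from -1 (fully open) to 1 (shut), so that 0 is half open, then the shift along the world's x, y, z in mm, then the turn, a rotation vector about the world's x, y, z in rad. In form: [[[hand, dx, dy, dz, ax, ay, az], ...]]. A call has 1 to 12 rows; each row shifts and turns the commanded pose from where the row before left it; what a row does not reach is not made up. A row lasts 1/10 s, in which the tool goes at most 50 mm and 8.59 degrees, less where a joint would pass 70% of its speed; a pose out of reach is approached as far as the arm can. A call with a gripper value outside its range is refused whole. The fingers move at their own pace and stop on an object; "force" is the grip in N (left out, the last holds). Time passes only in rows, so rows that do not move let the fingers close. It gives the time, the measured TCP pose, the force and the opening at its end, in the units of the state.
- monitor.read_state(): the state, without advancing time (a new reading comes with each control period).
- eyes.read_camera(name): name is "scene" or "top"; returns the picture (384x512x3 uint8, red, green, blue); there is no depth.
- eyes.camera_info(name): a dict with "mtx" (3x3 intrinsics, pixels), "D" ([k1, k2, p1, p2, k3] as OpenCV has them; the pictures are not rectified), "R" (3x3) and "t" (3): a world point X has camera coordinates R X + t. Camera axes: x right, y down, z forward; pixel columns grow to the right and rows downward; lengths in m; the calibration is good to about 2 mm. A picture is of the moment at which its call begins. camera_info takes no time and is no camera call.
- job.close_job(): hands the job in, once; it reports no verdict.
The state is a dict: "t": time; "q": joint angles; "dq": joint speeds; "joint_torque": joint torques, N m; "tool_pos": TCP position; "orientation": TCP orientation; "force": force on the tool from outside, world axes, zero at the start; "wrist_torque": the same for the moment, N m; "opening": finger opening in m.
Only numpy, scipy, OpenCV 4.12 (cv2) and the standard library are available. Lean on these libraries where they do the work, as an engineer would, in place of code of your own. Each camera call takes 0.05 s, during which the arm holds its last target. There are 200 camera calls.

## Working session

There is one attempt and no reset: what is moved stays moved. The work goes in short steps, Python scripts to look and compute and a tool call to move; the robot and the scene stay as the last step left them, time stands still between calls to the robot, and variables do not carry over. Pictures are saved under pics/ and viewed, about 8 in all and at most 12, crops included, and the job is handed in when it is done.

Besides the shell and the picture viewer there is one more tool, called after ">>>" by a JSON object that holds its "api" and its "payload", one argument or row to a line. servo_tool: Moves the arm, as the interface text tells. Its arguments: {"type":"object","properties":{"plan":{"type":"array"},"force":{"type":"number"}},"required":["plan"]}

```bash
ls; mkdir -p pics
python3 - <<'E'
from plant import monitor, eyes, job, robot
import cv2
print(monitor.read_state()); print(robot.tips_ahead)
for n in("scene","top"):
    im=eyes.read_camera(n); cv2.imwrite(f"pics/{n}0.png",im[:,:,::-1]); print(n,eyes.camera_info(n))
E
```

```text
pics
{'t': 0.0, 'q': array([ 1.03062365e+00,  1.31158608e-01,  1.48927936e+00,  7.31074747e-06,
        1.52302506e+00, -8.53909783e-02]), 'dq': array([-0.00045579,  0.00136977, -0.00064183,  0.00075106,  0.0008373 ,
        0.00088687]), 'joint_torque': array([ 6.60557475e-05, -5.59818542e+01, -4.91776228e+01,  7.67109124e-02,
        3.47817480e-02, -1.87069522e-04]), 'tool_pos': array([0.26324279, 0.53854462, 0.22858894]), 'orientation': array([-7.08098009e-01, -3.06015267e+00,  2.79137569e-03]), 'force': array([-0.57671895, -0.62915488,  0.22500607]), 'wrist_torque': array([-0.03819232, -0.02411868,  0.02894116]), 'opening': 0.09294880905813406}
0.011
scene {'mtx': array([[441.27931056,   0.        , 259.03928281],
       [  0.        , 441.27931056, 189.03955119],
       [  0.        ,   0.        ,   1.        ]]), 'D': array([-0.10065965,  0.        ,  0.        ,  0.        ,  0.        ]), 'R': array([[-0.10757001,  0.99414081,  0.01061818],
       [ 0.80980765,  0.09381015, -0.57914698],
       [-0.57674974, -0.05370017, -0.81515399]]), 't': array([ 0.0344609 , -0.37883463,  1.65808114])}
top {'mtx': array([[396.27822036,   0.        , 258.15707082],
       [  0.        , 396.27822036, 191.87525154],
       [  0.        ,   0.        ,   1.        ]]), 'D': array([-0.11099906,  0.        ,  0.        ,  0.        ,  0.        ]), 'R': array([[-0.01313495, -0.99972126,  0.01961814],
       [-0.99012787,  0.01026571, -0.13979061],
       [ 0.13955025, -0.02126061, -0.98998672]]), 't': array([-0.00114515,  0.55158185,  1.07422698])}
```

View pics/scene0.png

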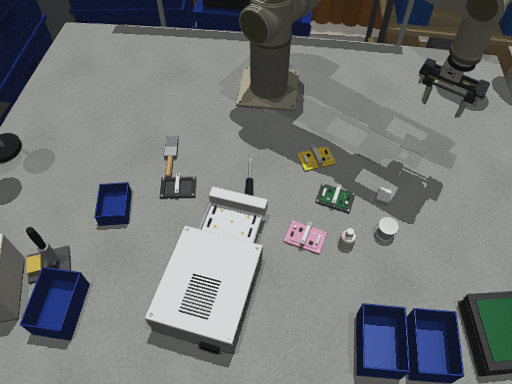

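View pics/top0.png

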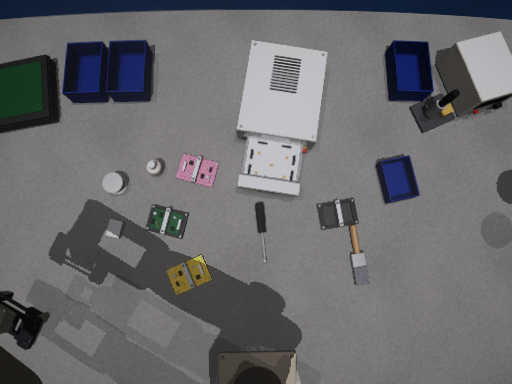

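The green loaded carrier is at (167,221) in top and (336,196) in scene. The empty one is at (338,213) in top. The open drawer is around (272,165) in top, with its front edge at (269,185). Next I'll look at enlarged crops of both.

```bash
cat > h.py <<'E'
import numpy as np, cv2
from plant import monitor, eyes, job, robot
C={n:eyes.camera_info(n) for n in("scene","top")}
def ray(n,uv):
    c=C[n];p=cv2.undistortPoints(np.array([[uv]],float),c["mtx"],c["D"])[0,0]
    R=np.array(c["R"]);o=-R.T@c["t"];d=R.T@[p[0],p[1],1];return o,d/np.linalg.norm(d)
def plane(n,uv,z):
    o,d=ray(n,uv);return o+d*(z-o[2])/d[2]
def tri(a,b):
    (o1,d1),(o2,d2)=ray("top",a),ray("scene",b)
    s=np.linalg.lstsq(np.c_[d1,-d2],o2-o1,rcond=None)[0]
    p,q=o1+s[0]*d1,o2+s[1]*d2;return (p+q)/2,np.linalg.norm(p-q)
def proj(n,X):
    c=C[n];return cv2.projectPoints(np.array([X],float),cv2.Rodrigues(c["R"])[0],c["t"],c["mtx"],c["D"])[0][0,0]
E
python3 - <<'E'
import cv2,numpy as np
t=cv2.imread("pics/top0.png");s=cv2.imread("pics/scene0.png")
def cr(im,x,y,w,h,k):return cv2.resize(im[y:y+h,x:x+w],None,fx=k,fy=k,interpolation=cv2.INTER_CUBIC)
a=np.hstack([cr(t,140,195,50,50,6),cr(t,230,130,80,50,6)[:, :480]])
b=np.hstack([cr(s,312,172,50,50,6),cr(s,195,180,80,50,6)])
cv2.imwrite("pics/c1.png",np.vstack([a,b]))
E
```

```text
(no output)
```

View pics/c1.png

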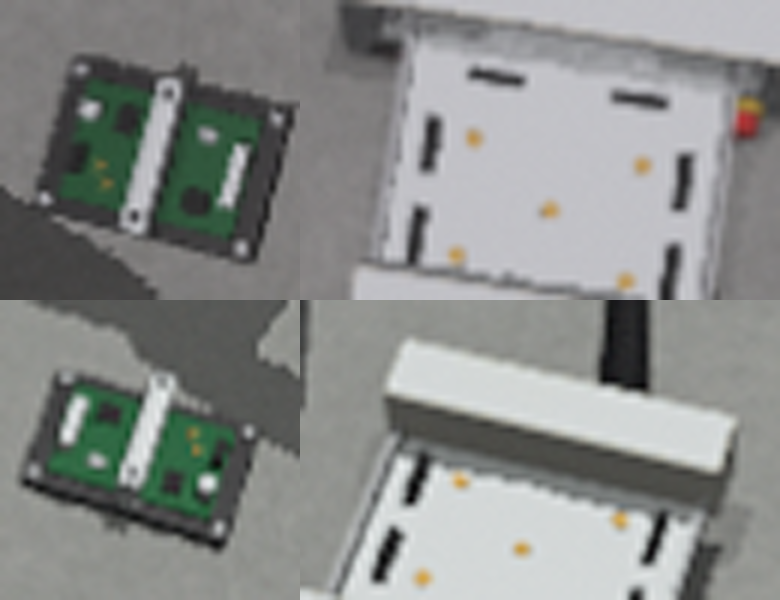

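The crops show the bar's two end screws, four corner screws and five orange dots on the tray, with the centre dot at about (321,164) in top. I'll triangulate these next.

Run:
```python
from h import *
np.set_printoptions(precision=4,suppress=True)
f=lambda x,y,x0,y0:(x/6+x0-.42,y/6+y0-.42)
T=lambda x,y:f(x,y,140,195); S=lambda x,y:f(x,y-300,312,172)
P={}
for k,a,b in [("barA",(168,92),(132,481)),("barB",(134,216),(163,383)),
 ("s1",(82,69),(219,527)),("s2",(278,119),(34,470)),("s3",(45,200),(248,432)),("s4",(242,247),(67,378))]:
    P[k],e=tri(T(*a),S(*b)); print(k,P[k],e)
d=P["barA"]-P["barB"];print("bar mid",(P["barA"]+P["barB"])/2,"yaw",np.arctan2(d[1],d[0]))
print("screw mean",sum(P[k] for k in("s1","s2","s3","s4"))/4)
d=P["s1"]-P["s2"];print("yaw long",np.arctan2(d[1],d[0])-np.pi/2,P["s3"][:2]-P["s4"][:2])
for n,(x,y,w,h) in dict(top=(235,130,75,50),scene=(195,200,80,40)).items():
    im=cv2.imread(f"pics/{n}0.png")[y:y+h,x:x+w]
    hsv=cv2.cvtColor(im,cv2.COLOR_BGR2HSV);m=cv2.inRange(hsv,(10,60,80),(35,255,255))
    N,_,st,c=cv2.connectedComponentsWithStats(m)
    for i in range(1,N):
        u=c[i]+[x,y];print(n,u,st[i,4],plane(n,u,.056))
```

```text
barA [0.5046 0.248  0.0253] 0.002156172651246045
barB [0.4461 0.2621 0.0316] 0.0014348522288571428
s1 [0.5175 0.2937 0.0101] 0.00046656764693232486
s2 [0.4927 0.1991 0.0093] 0.0006300250615498924
s3 [0.455  0.3103 0.0081] 0.0015030299851671578
s4 [0.432  0.2151 0.0093] 0.001728117996810385
bar mid [0.4754 0.255  0.0284] yaw -0.23715967181073144
screw mean [0.4743 0.2546 0.0092]
yaw long -0.2558098956954018 [0.023  0.0952]
top [304.8571 147.2857] 14 [ 0.6749 -0.1409  0.056 ]
top [258.5 152.5] 4 [ 0.6607 -0.0097  0.056 ]
top [286.6 157.2] 5 [ 0.6466 -0.0884  0.056 ]
top [271.2 164.6] 5 [ 0.6257 -0.0447  0.056 ]
top [255.5 172. ] 6 [ 0.6051 -0.0006  0.056 ]
top [283.8 176.4] 5 [ 0.5919 -0.0793  0.056 ]
scene [221.3333 209.6667] 3 [ 0.591  -0.0811  0.056 ]
scene [247.8333 216.1667] 6 [ 0.6041 -0.0022  0.056 ]
scene [231.4 221.2] 5 [ 0.6262 -0.0466  0.056 ]
scene [215. 226.] 5 [ 0.6472 -0.0903  0.056 ]
scene [242.5 232.5] 4 [ 0.6592 -0.0105  0.056 ]
```

Both views agree to 2 mm, and the heights check out: board about 9 mm, bar top about 28 mm, tray 56 mm. The carrier is at (0.4745, 0.2548) with yaw -0.243, and the nest at (0.6257, -0.0453) with yaw -0.165. Now I'll move above the carrier, jaws partly closed.

>>> {"api": "servo_tool", "payload": {
  "plan": [
    [[0.4, 17.5, -23.7, -10, 0, 0, 0.0177], [0.4, 17.5, -23.7, -10, 0, 0, 0.0177], [0.4, 17.5, -23.7, -10, 0, 0, 0.0177], [0.4, 17.5, -23.7, -10, 0, 0, 0.0177], [0.4, 17.5, -23.7, -10, 0, 0, 0.0177], [0.4, 17.5, -23.7, -10, 0, 0, 0.0177], [0.4, 17.5, -23.7, -10, 0, 0, 0.0177], [0.4, 17.5, -23.7, -10, 0, 0, 0.0177], [0.4, 17.5, -23.7, -10, 0, 0, 0.0177], [0.4, 17.5, -23.7, -10, 0, 0, 0.0177], [0.4, 17.5, -23.7, -10, 0, 0, 0.0177], [0.4, 17.5, -23.7, -10, 0, 0, 0.0177]]
  ],
  "force": 20
}}

```text
t: 1.3
tool_pos: [0.4738, 0.2535, 0.1089]
orientation: [-0.379, -3.118, 0.0]
force: [0.5, 0.8, -0.3]
opening: 0.0277
```

>>> {"api": "servo_tool", "payload": {
  "plan": [
    [[0.4, 0, 0, -10, 0, 0, 0], [0.4, 0, 0, -10, 0, 0, 0], [0.4, 0, 0, -10, 0, 0, 0], [0.4, 0, 0, 0, 0, 0, 0], [0.4, 0, 0, 0, 0, 0, 0]]
  ]
}}

```text
t: 1.8
tool_pos: [0.4729, 0.2553, 0.0794]
orientation: [-0.378, -3.118, 0.0]
force: [0.2, 0.6, 1.0]
opening: 0.0279
```

Run:
```python
from h import *
s=monitor.read_state();p=s["tool_pos"];R=cv2.Rodrigues(s["orientation"])[0]
print(s["t"],p,s["opening"],"tooly",np.arctan2(R[1,1],R[0,1]),"z",R[:,2],"want",np.pi/2-.243)
S=[]
for n in("top","scene"):
    im=eyes.read_camera(n)[:,:,::-1];u,v=proj(n,[.4745,.2548,.03]).astype(int)
    S.append(cv2.resize(im[v-32:v+32,u-32:u+32],None,fx=6,fy=6,interpolation=cv2.INTER_CUBIC))
cv2.imwrite("pics/c2.png",np.hstack(S))
```

```text
1.8 [0.47285167 0.25529619 0.07937985] 0.02789024717261796 tooly 1.329652482105402 z [-7.11448691e-04 -2.01339777e-04 -9.99999727e-01] want 1.3277963267948967
```

View pics/c2.png

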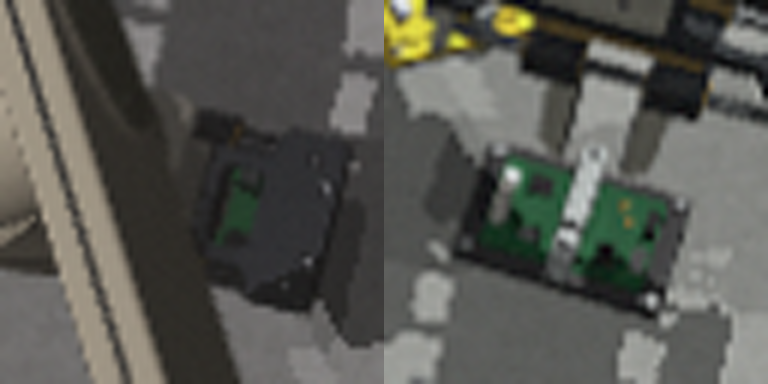

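In the scene view the jaws straddle the bar, with the fingers at about x 560 and 650 and the bar at about 585, so the alignment is good. Next: descend and grip.

>>> {"api": "servo_tool", "payload": {
  "plan": [
    [[0.4, 0, 0, -10, 0, 0, 0], [0.4, 0, 0, -10, 0, 0, 0], [0.4, 0, 0, -10, 0, 0, 0], [0.4, 0, 0, -10, 0, 0, 0], [0.4, 0, 0, -7, 0, 0, 0], [0.4, 0, 0, -4, 0, 0, 0], [0.4, 0, 0, -2, 0, 0, 0], [0.4, 0, 0, 0, 0, 0, 0], [0.4, 0, 0, 0, 0, 0, 0]]
  ]
}}

```text
t: 2.8
tool_pos: [0.4739, 0.2548, 0.027]
orientation: [0.38, 3.118, 0.001]
force: [-0.2, -0.1, -0.2]
opening: 0.0277
```

>>> {"api": "servo_tool", "payload": {
  "plan": [
    [[1, 0, 0, 0, 0, 0, 0], [1, 0, 0, 0, 0, 0, 0], [1, 0, 0, 0, 0, 0, 0], [1, 0, 0, 0, 0, 0, 0], [1, 0, 0, 0, 0, 0, 0]]
  ],
  "force": 20
}}

```text
t: 3.3
tool_pos: [0.4738, 0.2547, 0.027]
orientation: [0.38, 3.118, 0.0]
force: [-0.3, -0.1, 3.1]
opening: 0.0119
```

>>> {"api": "servo_tool", "payload": {
  "plan": [
    [[1, 0, 0, 5, 0, 0, 0], [1, 0, 0, 12, 0, 0, 0], [1, 0, 0, 20, 0, 0, 0], [1, 0, 0, 20, 0, 0, 0], [1, 0, 0, 20, 0, 0, 0], [1, 0, 0, 20, 0, 0, 0], [1, 0, 0, 20, 0, 0, 0], [1, 0, 0, 15, 0, 0, 0], [1, 0, 0, 8, 0, 0, 0], [1, 0, 0, 0, 0, 0, 0], [1, 0, 0, 0, 0, 0, 0]]
  ]
}}

```text
t: 4.4
tool_pos: [0.4732, 0.2544, 0.1659]
orientation: [-0.38, -3.118, 0.001]
force: [-0.5, -0.5, -1.8]
opening: 0.0118
```

>>> {"api": "servo_tool", "payload": {
  "plan": [
    [[1, 6, -12, 0, 0, 0, 0.0065], [1, 12, -24, 0, 0, 0, 0.0065], [1, 15, -30, 0, 0, 0, 0.0065], [1, 15, -30, 0, 0, 0, 0.0065], [1, 15, -30, 0, 0, 0, 0.0065], [1, 15, -30, 0, 0, 0, 0.0065], [1, 15, -30, 0, 0, 0, 0.0065], [1, 15, -30, 0, 0, 0, 0.0065], [1, 15, -30, 0, 0, 0, 0.0065], [1, 12, -24, 0, 0, 0, 0.0065], [1, 10, -18, 0, 0, 0, 0.0065], [1, 6, -12, 0, 0, 0, 0.0065]]
  ]
}}

```text
t: 5.6
tool_pos: [0.6242, -0.0468, 0.1648]
orientation: [-0.259, -3.128, 0.0]
force: [-0.0, 0.1, -1.4]
opening: 0.0113
```

>>> {"api": "servo_tool", "payload": {
  "plan": [
    [[1, 0, 0, -5, 0, 0, 0], [1, 0, 0, -5, 0, 0, 0], [1, 0, 0, -5, 0, 0, 0], [1, 0, 0, 0, 0, 0, 0], [1, 0, 0, 0, 0, 0, 0], [1, 0, 0, 0, 0, 0, 0]]
  ]
}}

```text
t: 6.2
tool_pos: [0.6246, -0.0449, 0.152]
orientation: [0.257, 3.131, -0.0]
force: [0.0, 0.1, -2.0]
opening: 0.0119
```

Run:
```python
from h import *
s=monitor.read_state();p=s["tool_pos"];R=cv2.Rodrigues(s["orientation"])[0]
print(s["t"],p,s["force"],s["opening"],"yaw",np.arctan2(R[1,1],R[0,1])-np.pi/2)
S=[]
for n in("top","scene"):
    im=eyes.read_camera(n)[:,:,::-1];cv2.imwrite(f"pics/{n}3.png",im);u,v=proj(n,[.6257,-.0453,.07]).astype(int)
    print(n,u,v);S.append(cv2.resize(im[v-35:v+35,u-35:u+35],None,fx=5.5,fy=5.5,interpolation=cv2.INTER_CUBIC))
cv2.imwrite("pics/c3.png",np.hstack(S))
```

```text
6.2 [ 0.62463483 -0.04490869  0.15199109] [ 0.03468363  0.13100102 -2.01068021] 0.01185990790011606 yaw -0.16375227218541344
top 271 163
scene 231 218
```

View pics/c3.png

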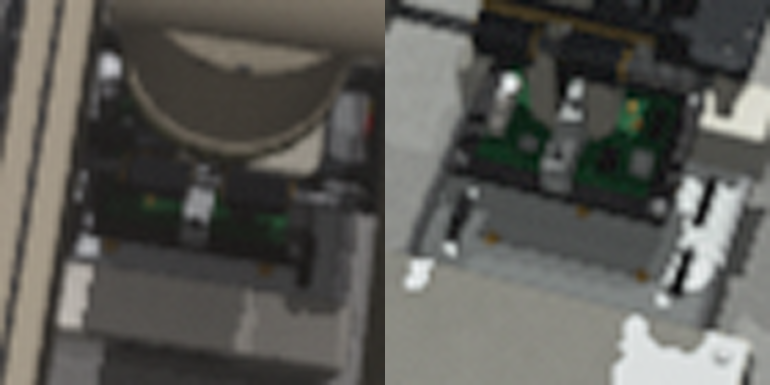

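The carrier hangs level and square over the nest in both views, with the front tray dots visible ahead of it. Lower it, slowly at the end.

>>> {"api": "servo_tool", "payload": {
  "plan": [
    [[1, 0, 0, -6, 0, 0, 0], [1, 0, 0, -8, 0, 0, 0], [1, 0, 0, -8, 0, 0, 0], [1, 0, 0, -8, 0, 0, 0], [1, 0, 0, -8, 0, 0, 0], [1, 0, 0, -8, 0, 0, 0], [1, 0, 0, -6, 0, 0, 0], [1, 0, 0, -3, 0, 0, 0], [1, 0, 0, 0, 0, 0, 0], [1, 0, 0, 0, 0, 0, 0]]
  ]
}}

```text
t: 7.3
tool_pos: [0.6248, -0.0454, 0.097]
orientation: [0.258, 3.13, -0.0]
force: [-0.1, 0.4, -2.4]
opening: 0.0115
```

>>> {"api": "servo_tool", "payload": {
  "plan": [
    [[1, 0, 0, -1, 0, 0, 0], [1, 0, 0, -1, 0, 0, 0], [1, 0, 0, -1, 0, 0, 0], [1, 0, 0, -1, 0, 0, 0], [1, 0, 0, 0, 0, 0, 0]]
  ]
}}

```text
t: 7.8
tool_pos: [0.6244, -0.0454, 0.0924]
orientation: [-0.258, -3.131, -0.0]
force: [-0.7, 0.1, -1.5]
opening: 0.0123
```

>>> {"api": "servo_tool", "payload": {
  "plan": [
    [[1, 0, 0, -1, 0, 0, 0], [1, 0, 0, -1, 0, 0, 0], [1, 0, 0, -1, 0, 0, 0], [1, 0, 0, 0, 0, 0, 0]]
  ]
}}

```text
t: 8.2
tool_pos: [0.6244, -0.0454, 0.0893]
orientation: [-0.258, -3.131, -0.0]
force: [0.1, -0.1, -2.2]
opening: 0.0115
```

>>> {"api": "servo_tool", "payload": {
  "plan": [
    [[1, 0, 0, -1, 0, 0, 0], [1, 0, 0, -1, 0, 0, 0], [1, 0, 0, -1, 0, 0, 0], [1, 0, 0, 0, 0, 0, 0]]
  ]
}}

```text
t: 8.6
tool_pos: [0.6244, -0.0454, 0.0864]
orientation: [-0.258, -3.131, 0.0]
force: [0.1, -0.4, -1.8]
opening: 0.0121
```

>>> {"api": "servo_tool", "payload": {
  "plan": [
    [[1, 0, 0, -1, 0, 0, 0], [1, 0, 0, -1, 0, 0, 0], [1, 0, 0, -1, 0, 0, 0], [1, 0, 0, 0, 0, 0, 0]]
  ]
}}

```text
t: 9.0
tool_pos: [0.6244, -0.0453, 0.0834]
orientation: [-0.258, -3.131, -0.0]
force: [-0.6, 0.1, -2.2]
opening: 0.0122
```

>>> {"api": "servo_tool", "payload": {
  "plan": [
    [[1, 0, 0, -0.5, 0, 0, 0], [1, 0, 0, -0.5, 0, 0, 0], [1, 0, 0, 0, 0, 0, 0], [1, 0, 0, 0, 0, 0, 0]]
  ]
}}

```text
t: 9.4
tool_pos: [0.6248, -0.0454, 0.083]
orientation: [0.258, 3.13, -0.0]
force: [-0.2, 0.3, 1.1]
opening: 0.012
```

>>> {"api": "servo_tool", "payload": {
  "plan": [
    [[1, 0, 0, -0.5, 0, 0, 0], [1, 0, 0, 0, 0, 0, 0], [1, 0, 0, 0, 0, 0, 0]]
  ]
}}

```text
t: 9.7
tool_pos: [0.6251, -0.0455, 0.0829]
orientation: [0.258, 3.13, -0.0]
force: [-0.2, 0.1, 4.8]
opening: 0.0123
```

Contact is at 0.083, exactly 56 mm above the pick-up height, so the carrier is down on the nest floor. Release and lift.

>>> {"api": "servo_tool", "payload": {
  "plan": [
    [[0.7, 0, 0, 0, 0, 0, 0], [0.4, 0, 0, 0, 0, 0, 0], [0.4, 0, 0, 0, 0, 0, 0], [0.4, 0, 0, 0, 0, 0, 0], [0.4, 0, 0, 0, 0, 0, 0]]
  ]
}}

```text
t: 10.2
tool_pos: [0.6244, -0.0453, 0.0819]
orientation: [-0.258, -3.131, -0.0]
force: [0.6, 0.6, -0.6]
opening: 0.028
```

>>> {"api": "servo_tool", "payload": {
  "plan": [
    [[0.4, 0, 0, 4, 0, 0, 0], [0.4, 0, 0, 10, 0, 0, 0], [0.4, 0, 0, 20, 0, 0, 0], [0.4, 0, 0, 25, 0, 0, 0], [0.4, 0, 0, 25, 0, 0, 0], [0.4, 0, 0, 20, 0, 0, 0], [0.4, 0, 0, 10, 0, 0, 0]]
  ]
}}

```text
t: 10.9
tool_pos: [0.6259, -0.0456, 0.1999]
orientation: [0.257, 3.126, -0.001]
force: [0.4, 0.3, 0.3]
opening: 0.0282
```

>>> {"api": "servo_tool", "payload": {
  "plan": [
    [[0.6, -15, 0, 0, 0, 0, 0], [0.8, -25, 4, 0, 0, 0, 0], [1, -28, 4.5, 0, 0, 0, 0], [1, -28, 4.5, 0, 0, 0, 0], [1, -28, 4.5, 0, 0, 0, 0], [1, -20, 5, 0, 0, 0, 0], [1, -10, 2, 0, 0, 0, 0], [1, 0, 0, 0, 0, 0, 0], [1, 0, 0, 0, 0, 0, 0]]
  ]
}}

```text
t: 11.8
tool_pos: [0.4712, -0.021, 0.1964]
orientation: [0.258, 3.13, -0.0]
force: [-0.2, 0.8, 0.3]
opening: 0.0006
```

Run:
```python
from h import *
s=monitor.read_state();print(s["t"],s["tool_pos"],s["force"],s["opening"])
S=[]
for n in("top","scene"):
    im=eyes.read_camera(n)[:,:,::-1];cv2.imwrite(f"pics/{n}4.png",im);u,v=proj(n,[.6257,-.0453,.07]).astype(int)
    print(n,u,v);S.append(cv2.resize(im[v-35:v+35,u-35:u+35],None,fx=5.5,fy=5.5,interpolation=cv2.INTER_CUBIC))
cv2.imwrite("pics/c4.png",np.hstack(S))
```

```text
11.8 [ 0.47120493 -0.02102662  0.19644821] [-0.22610842  0.8064725   0.34383274] 0.0006108885230649452
top 271 163
scene 231 218
```

View pics/c4.png

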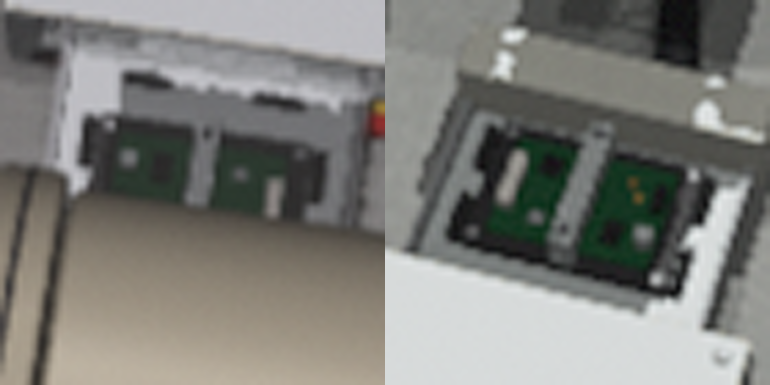

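The carrier lies square inside the rails in both views (scene crop corners at about (490,130) and (665,280)). The fingers are shut. Lower in front of the drawer, then approach the face.

>>> {"api": "servo_tool", "payload": {
  "plan": [
    [[1, 0, 1, -15, 0, 0, 0], [1, 0, 0.5, -25, 0, 0, 0], [1, 0, 0, -25, 0, 0, 0], [1, 0, 0, -25, 0, 0, 0], [1, 0, 0, -20, 0, 0, 0], [1, 0, 0, -12, 0, 0, 0], [1, 0, 0, -6, 0, 0, 0], [1, 0, 0, 0, 0, 0, 0], [1, 0, 0, 0, 0, 0, 0]]
  ]
}}

```text
t: 12.8
tool_pos: [0.4712, -0.0195, 0.0688]
orientation: [0.258, 3.13, -0.0]
force: [-0.1, -0.2, -0.4]
opening: 0.0006
```

Run:
```python
from h import *
s=monitor.read_state();print(s["t"],s["tool_pos"],s["force"])
f=lambda x,y:(196+x/5.5-.42,183+y/5.5-.42)
print("bar mid in nest, z=.086:",plane("scene",f(218,133),.086),plane("scene",f(178,230),.086))
# drawer front top, outer edge from the first top picture (z=.092)
g=cv2.cvtColor(cv2.imread("pics/top0.png"),cv2.COLOR_BGR2GRAY)
for u in range(245,300,10):
    col=g[176:205,u].astype(int); print(u,col)
```

```text
12.8 [ 0.47123093 -0.01947023  0.06884969] [-0.1064793  -0.17121529 -0.42331105]
bar mid in nest, z=.086: [ 0.59566037 -0.03885174  0.086     ] [ 0.65532439 -0.05073485  0.086     ]
245 [193 192 194 194 193 193 194 192 192 193 189 129  78  89  99 100 106 110
 109 120 130 131 129 130 132 133 130 129 131]
255 [148 182 193 194 192 193 193 194 193 191 192 193 154  98  82  93  99 105
 109 109 124 132 131 129 128 130 118  94  65]
265 [135 118 169 191 194 194 193 193 193 193 192 193 192 190 136  66  75  95
  99 108 109 110 122 127 126 126 129 127 128]
275 [195 155 122 136 178 194 193 194 193 193 193 193 193 192 192 158 108  74
  86  99  98 106 112 125 129 127 127 123 126]
285 [173 171 186 155 116 168 192 194 192 193 193 193 193 193 193 193 188 130
  79  88  97 100 104 108 106 119 128 129 128]
295 [194 193 193 193 161 124 126 172 192 192 194 193 194 193 192 193 192 193
 171 115  84 106 116 122 126 127 125 127 126]
```

The bar midpoint sits at (0.6255, -0.0448) against the nest at (0.6257, -0.0453), so it is seated. Now approach along the drawer axis.

>>> {"api": "servo_tool", "payload": {
  "plan": [
    [[1, 5.9, -1, 0, 0, 0, 0], [1, 9.9, -1.6, 0, 0, 0, 0], [1, 11.8, -2, 0, 0, 0, 0], [1, 11.8, -2, 0, 0, 0, 0], [1, 11.8, -2, 0, 0, 0, 0], [1, 9.9, -1.6, 0, 0, 0, 0], [1, 5.9, -1, 0, 0, 0, 0], [1, 3, -0.5, 0, 0, 0, 0]]
  ]
}}

```text
t: 13.6
tool_pos: [0.5412, -0.0312, 0.0682]
orientation: [-0.258, -3.131, -0.0]
force: [-0.5, -0.8, 0.9]
opening: 0.0006
```

>>> {"api": "servo_tool", "payload": {
  "plan": [
    [[1, 3, -0.5, 0, 0, 0, 0], [1, 3, -0.5, 0, 0, 0, 0], [1, 3, -0.5, 0, 0, 0, 0], [1, 3, -0.5, 0, 0, 0, 0], [1, 3, -0.5, 0, 0, 0, 0], [1, 3, -0.5, 0, 0, 0, 0]]
  ]
}}

```text
t: 14.2
tool_pos: [0.5586, -0.0341, 0.068]
orientation: [-0.258, -3.131, -0.0]
force: [-0.4, 0.4, 0.1]
opening: 0.0005
```

>>> {"api": "servo_tool", "payload": {
  "plan": [
    [[1, 3, -0.5, 0, 0, 0, 0], [1, 3, -0.5, 0, 0, 0, 0], [1, 3, -0.5, 0, 0, 0, 0], [1, 3, -0.5, 0, 0, 0, 0]]
  ]
}}

```text
t: 14.6
tool_pos: [0.5708, -0.0361, 0.0681]
orientation: [-0.258, -3.131, -0.0]
force: [-1.6, 0.2, -0.3]
opening: 0.0004
```

>>> {"api": "servo_tool", "payload": {
  "plan": [
    [[1, 4, -0.67, 0, 0, 0, 0], [1, 6, -1, 0, 0, 0, 0], [1, 7, -1.16, 0, 0, 0, 0], [1, 7, -1.16, 0, 0, 0, 0], [1, 7, -1.16, 0, 0, 0, 0], [1, 7, -1.16, 0, 0, 0, 0], [1, 7, -1.16, 0, 0, 0, 0], [1, 6, -1, 0, 0, 0, 0], [1, 4, -0.67, 0, 0, 0, 0], [1, 3, -0.5, 0, 0, 0, 0]]
  ]
}}

```text
t: 15.6
tool_pos: [0.6291, -0.0459, 0.0683]
orientation: [0.258, 3.131, -0.0]
force: [-0.9, 0.6, 0.4]
opening: 0.0003
```

Run:
```python
from h import *
s=monitor.read_state();print(s["t"],s["tool_pos"],s["force"])
S=[]
for n in("top","scene"):
    im=eyes.read_camera(n)[:,:,::-1];u,v=proj(n,[.66,-.05,.07]).astype(int)
    S.append(cv2.resize(im[v-35:v+35,u-35:u+35],None,fx=5.5,fy=5.5,interpolation=cv2.INTER_CUBIC))
cv2.imwrite("pics/c5.png",np.hstack(S))
```

```text
15.6 [ 0.62907466 -0.04587989  0.06825939] [-0.85643517  0.61761877  0.36311267]
```

View pics/c5.png

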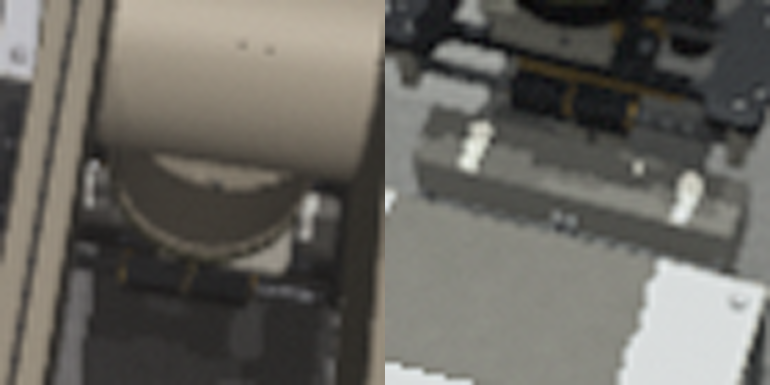

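The drawer has slid in with the fingers against its front and the carrier has cleared the opening's edge. Only the bar's end shows at (563,218). I'll continue more slowly.

>>> {"api": "servo_tool", "payload": {
  "plan": [
    [[1, 3, -0.5, 0, 0, 0, 0], [1, 4, -0.67, 0, 0, 0, 0], [1, 4, -0.67, 0, 0, 0, 0], [1, 4, -0.67, 0, 0, 0, 0], [1, 3, -0.5, 0, 0, 0, 0]]
  ]
}}

```text
t: 16.2
tool_pos: [0.6463, -0.0487, 0.0682]
orientation: [-0.258, -3.13, -0.0]
force: [-5.5, 0.6, 4.5]
opening: 0.0005
```

>>> {"api": "servo_tool", "payload": {
  "plan": [
    [[1, 2, -0.33, 0, 0, 0, 0], [1, 2, -0.33, 0, 0, 0, 0], [1, 2, -0.33, 0, 0, 0, 0], [1, 2, -0.33, 0, 0, 0, 0]]
  ]
}}

```text
t: 16.6
tool_pos: [0.654, -0.05, 0.0681]
orientation: [-0.258, -3.129, -0.0]
force: [-7.9, 0.8, 5.5]
opening: 0.0008
```

>>> {"api": "servo_tool", "payload": {
  "plan": [
    [[1, 2, -0.33, 0, 0, 0, 0], [1, 2, -0.33, 0, 0, 0, 0], [1, 2, -0.33, 0, 0, 0, 0], [1, 2, -0.33, 0, 0, 0, 0]]
  ]
}}

```text
t: 17.0
tool_pos: [0.6618, -0.0513, 0.0682]
orientation: [-0.258, -3.129, -0.0]
force: [-7.6, 2.2, 5.4]
opening: 0.0004
```

>>> {"api": "servo_tool", "payload": {
  "plan": [
    [[1, 2, -0.33, 0.3, 0, 0, 0], [1, 2, -0.33, 0.2, 0, 0, 0], [1, 1, -0.16, 0, 0, 0, 0]]
  ]
}}

```text
t: 17.3
tool_pos: [0.6664, -0.052, 0.0682]
orientation: [-0.258, -3.128, -0.0]
force: [-9.2, 0.6, 4.2]
opening: 0.0004
```

>>> {"api": "servo_tool", "payload": {
  "plan": [
    [[1, 1, -0.16, 0.2, 0, 0, 0], [1, 1, -0.16, 0, 0, 0, 0], [1, 1, -0.16, 0, 0, 0, 0]]
  ]
}}

```text
t: 17.6
tool_pos: [0.6691, -0.0525, 0.0682]
orientation: [-0.258, -3.127, -0.0]
force: [-9.2, 0.7, 4.4]
opening: 0.0004
```

>>> {"api": "servo_tool", "payload": {
  "plan": [
    [[1, 1, -0.16, 0, 0, 0, 0], [1, 1, -0.16, 0, 0, 0, 0]]
  ]
}}

```text
t: 17.8
tool_pos: [0.6711, -0.0528, 0.0682]
orientation: [-0.257, -3.127, -0.0]
force: [-9.6, 1.5, 3.6]
opening: 0.0003
```

>>> {"api": "servo_tool", "payload": {
  "plan": [
    [[1, 1, -0.16, 0, 0, 0, 0], [1, 1, -0.16, 0, 0, 0, 0]]
  ]
}}

```text
t: 18.0
tool_pos: [0.673, -0.0531, 0.0682]
orientation: [-0.258, -3.127, -0.0]
force: [-9.4, 0.5, 4.5]
opening: 0.0007
```

>>> {"api": "servo_tool", "payload": {
  "plan": [
    [[1, 1, -0.16, 0, 0, 0, 0]]
  ]
}}

```text
t: 18.1
tool_pos: [0.674, -0.0533, 0.0682]
orientation: [-0.258, -3.127, -0.0]
force: [-8.9, 1.0, 4.4]
opening: 0.0005
```

>>> {"api": "servo_tool", "payload": {
  "plan": [
    [[1, 1, -0.16, 0, 0, 0, 0]]
  ]
}}

```text
t: 18.2
tool_pos: [0.6749, -0.0534, 0.0682]
orientation: [-0.257, -3.127, -0.0]
force: [-11.9, 1.3, 5.7]
opening: 0.0006
```

>>> {"api": "servo_tool", "payload": {
  "plan": [
    [[1, 0.5, -0.08, 0, 0, 0, 0]]
  ]
}}

```text
t: 18.3
tool_pos: [0.6752, -0.0535, 0.0682]
orientation: [-0.257, -3.126, -0.0]
force: [-13.8, 1.1, 6.4]
opening: 0.0006
```

>>> {"api": "servo_tool", "payload": {
  "plan": [
    [[1, 0, 0, 0, 0, 0, 0]]
  ]
}}

```text
t: 18.4
tool_pos: [0.6752, -0.0535, 0.0682]
orientation: [-0.257, -3.126, -0.0]
force: [-11.2, 1.9, 6.5]
opening: 0.0005
```

>>> {"api": "servo_tool", "payload": {
  "plan": [
    [[1, 0.5, -0.08, 0, 0, 0, 0]]
  ]
}}

```text
t: 18.5
tool_pos: [0.6754, -0.0535, 0.0682]
orientation: [-0.257, -3.126, -0.0]
force: [-13.8, 1.7, 7.2]
opening: 0.0007
```

>>> {"api": "servo_tool", "payload": {
  "plan": [
    [[1, 0, 0, 0, 0, 0, 0]]
  ]
}}

```text
t: 18.6
tool_pos: [0.6754, -0.0535, 0.0682]
orientation: [-0.257, -3.126, -0.0]
force: [-13.3, 0.8, 6.6]
opening: 0.0007
```

The tool now barely advances while the force climbs to about 14 N, so the buffer is reached, past the catch point. Ease back.

>>> {"api": "servo_tool", "payload": {
  "plan": [
    [[1, -1, 0.16, 0, 0, 0, 0], [1, -1, 0.16, 0, 0, 0, 0], [1, -1, 0.16, 0, 0, 0, 0], [1, -1, 0.16, 0, 0, 0, 0]]
  ]
}}

```text
t: 19.0
tool_pos: [0.6723, -0.053, 0.0682]
orientation: [-0.258, -3.128, -0.0]
force: [-7.9, 0.9, 2.2]
opening: 0.0005
```

>>> {"api": "servo_tool", "payload": {
  "plan": [
    [[1, -1, 0.16, 0, 0, 0, 0], [1, -1, 0.16, 0, 0, 0, 0], [1, -1, 0.16, 0, 0, 0, 0], [1, -1, 0.16, 0, 0, 0, 0], [1, -1, 0.16, 0, 0, 0, 0]]
  ]
}}

```text
t: 19.5
tool_pos: [0.6686, -0.0524, 0.0685]
orientation: [0.258, 3.131, -0.0]
force: [-0.8, -0.5, -0.2]
opening: 0.0005
```

>>> {"api": "servo_tool", "payload": {
  "plan": [
    [[1, -3, 0.5, 0, 0, 0, 0], [1, -8, 1.3, 0, 0, 0, 0], [1, -20, 3.3, 0, 0, 0, 0], [1, -30, 5, 0, 0, 0, 0], [1, -30, 5, 0, 0, 0, 0], [1, -30, 5, 0, 0, 0, 0], [1, -30, 5, 10, 0, 0, 0], [1, -20, 3.3, 30, 0, 0, 0], [1, 0, 0, 40, 0, 0, 0], [1, 0, 0, 40, 0, 0, 0], [1, 0, 0, 0, 0, 0, 0], [1, 0, 0, 0, 0, 0, 0]]
  ]
}}

```text
t: 20.7
tool_pos: [0.4983, -0.024, 0.1903]
orientation: [0.258, 3.127, -0.0]
force: [0.3, -0.0, -1.1]
opening: 0.0004
```

Run:
```python
from h import *
s=monitor.read_state();print(s["t"],s["tool_pos"],s["force"])
S=[]
for n in("top","scene"):
    im=eyes.read_camera(n)[:,:,::-1];cv2.imwrite(f"pics/{n}6.png",im);u,v=proj(n,[.68,-.05,.08]).astype(int);print(u,v)
    S.append(cv2.resize(im[v-35:v+35,u-35:u+35],None,fx=5.5,fy=5.5,interpolation=cv2.INTER_CUBIC))
cv2.imwrite("pics/c6.png",np.hstack(S))
```

```text
20.7 [ 0.49832443 -0.02402269  0.19032054] [ 0.2786682  -0.00993396 -1.10668337]
273 143
226 233
```

View pics/c6.png

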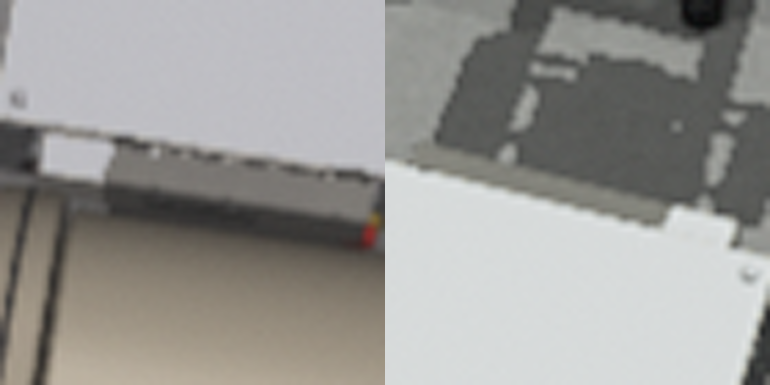

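View pics/scene6.png

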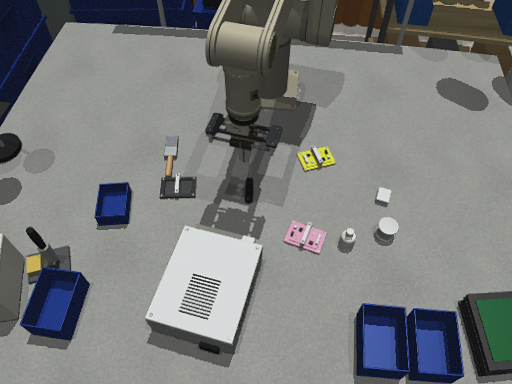

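The drawer front shows only a thin strip in front of the housing and everything else is where it was. A quick number on how far the front stands proud, after waiting a moment.

>>> {"api": "servo_tool", "payload": {
  "plan": [
    [[1, 0, 0, 0, 0, 0, 0], [1, 0, 0, 0, 0, 0, 0], [1, 0, 0, 0, 0, 0, 0], [1, 0, 0, 0, 0, 0, 0], [1, 0, 0, 0, 0, 0, 0], [1, 0, 0, 0, 0, 0, 0], [1, 0, 0, 0, 0, 0, 0], [1, 0, 0, 0, 0, 0, 0]]
  ]
}}

```text
t: 21.6
tool_pos: [0.4976, -0.0239, 0.1889]
orientation: [0.258, 3.131, -0.0]
force: [0.1, -0.2, -0.1]
opening: 0.0005
```

Run:
```python
from h import *
d=np.array([np.cos(-.165),np.sin(-.165)])
im=eyes.read_camera("scene")[:,:,::-1]
print("pixel change since retreat near the front:",np.abs(im[195:245,190:265].astype(int)-cv2.imread("pics/scene6.png")[195:245,190:265]).max())
h=plane("top",(238+75/5.5-.4,108+130/5.5-.4),.104)[:2]@d
f=plane("top",(238+75/5.5-.4,108+178/5.5-.4),.092)[:2]@d
print("proud top",h-f)
u0,v0=191,198
h=plane("scene",(u0+(640-385)/5.5-.4,v0+230/5.5-.4),.104)[:2]@d
f=plane("scene",(u0+(670-385)/5.5-.4,v0+205/5.5-.4),.092)[:2]@d
print("proud scene",h-f)
```

```text
pixel change since retreat near the front: 43
proud top 0.020823615755417135
proud scene 0.02358112489529063
```

```bash
python3 -c "
from plant import job; print(job.close_job())"
```

```text
the job is handed in; nothing more can be done
None
```

The loaded carrier is in the nest, the drawer is latched shut, and the job is handed in at about 21.7 s. No verdict was reported.

**Carrier:** I picked it up by its bar and lowered it by feel. It touched the nest floor 56 mm above its pick-up height, as it should. After release, its bar midpoint was within 1 mm of the measured nest centre, and it lay square between the rails.

**Drawer:** I pushed with closed fingers. The spring reached about 9–10 N, then the buffer stopped further travel at about 14 N along the push (up to about 16 N in all). On backing off, the front followed about 5 mm and the force dropped to zero.

**Last checks:**
- **Latch:** the front stands 21–24 mm proud of the housing in the two views, so the joint is within about 3 mm of 0. If it had sprung out, it would stand at least 43 mm proud.
- **Clear of things:** the fingers were clear of the tester, and in the picture the empty carrier and bystanders looked unmoved. I did not measure their positions.
- **Not clean:** the picture of the front taken about 0.9 s later differed by up to 43 grey levels in places. I put this down to the settling arm's shadow but did not confirm it.

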